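# Point out the chipped stove tile and its matching spare

### The arm

A 6-joint arm with a two-finger parallel gripper is mounted at the origin on the work surface. World frame = base frame: x ahead of the robot, y to its left, z up, the work surface at z = 0. Lengths are in m, angles in rad, forces in N, time in s.
With the tool pointing down it reaches from about 0.225 to 0.875 m from the base axis. Payload 3.4 kg.
Tool frame: the origin (TCP) lies between the finger pads, 19 mm behind the fingertips; this is the grasp point; z points along the fingers, y is the line along which they close (so a half turn about z gives the same grasp; the last joint's range is limited). The gripper opens to 85 mm and grips with 20 to 120 N. Pads are 22 mm wide; open, the fingers measure 114 mm over their backs; the gripper's body (76 mm by 85 mm) begins 54 mm behind the grasp point. The pads swing forward as they close: fully open they stand 13 mm farther back than shut.
Start: joints at [1.04, 0.276, 1.505, -0, 1.361, -0.121], TCP at [0.229, 0.527, 0.25] pointing down, gripper open.
Joint ranges: [-2.89, 2.89], [-0.75, 2.08], [0.22, 2.7], [-1.18, 4.32], [0.11, 2.71], [-2.7, 2.7]. Speed limits (rad/s): [2.57, 2.57, 3.14, 3.14, 3.14, 3.14].

### API

Orientations are given as a unit quaternion [w, x, y, z].
In Python, from rig import status, get_image, job gives the robot as it stands.
- The arm moves only by the tool apply_moves, never from a script. Its arguments are lists of equal length, an entry for each row: "xyz": the shift along the tool's x, y, z each as a share of 0.3 m, from -1 to 1, a list of three; "rot": the turn, a rotation vector about the tool's x, y, z each as a share of 60 degrees, from -1 to 1, a list of three; "hand": the opening, from -1 (shut) to 1 (fully open). A call has 1 to 8 rows; each row shifts and turns the commanded pose from where the row before left it, along the tool's axes as they then stand; what a row does not reach is not made up. A row lasts 1/8 s, in which the tool goes at most 62.5 mm and 10.7 degrees, less where a joint would pass 70% of its speed; a pose out of reach is approached as far as the arm can. A call with a number of a shift or a turn outside -1 to 1 is refused whole. A call with a gripper value outside its range is refused whole. The fingers move at their own pace and stop on an object; "force" is the grip in N (left out, the last holds). Time passes only in rows, so rows that do not move let the fingers close. It gives the time, the measured TCP pose, the force, the opening and the grip force at its end, in the units of the state.
- status.get_state(): the state, without advancing time (a new reading comes with each control period).
- get_image(name): name is "side" or "top"; returns a dict with "pixels" (384x512x3 uint8, red, green, blue), "fovy" (degrees; the focal length in pixels is half the picture's height over the tangent of half this angle, whatever the lens; pixels are square), "cx", "cy" (the principal point, pixels), "dist" ([k1, k2, p1, p2, k3] as OpenCV has them; the pictures are not rectified), "origin" and "orientation" of the camera in the world. Camera axes: x right, y down, z forward; pixel columns grow to the right and rows downward; lengths in m; the calibration is good to about 2 mm. A picture is of the moment at which its call begins. There is no depth.
- job.sign_off(): hands the job in; it is judged then, once.
The state is a dict: "clock": time; "qpos": joint angles; "qd": joint speeds; "effort": joint torques, N m; "position": TCP position; "ee_rot": TCP orientation; "contact_force": force on the tool from outside, world axes, zero at the start; "moment": the same for the moment, N m; "width": finger opening in m; "gripper_force": force on a finger pad.
Only numpy, scipy, OpenCV 4.12 (cv2) and the standard library are available. Lean on these libraries where they do the work, as an engineer would, in place of code of your own. Each camera call takes 0.05 s, during which the arm holds its last target. There are 200 camera calls.

### The job

One tile in the row laid out on the plywood board has a chipped corner: show the tile setter the damage by pointing straight down at the chip with the fingertips two or three centimetres above it and holding still for about two seconds, then in the same way point at the middle of the spare tile, among the three lying between the robot and the board, that has the same painted pattern as the row, so that he knows what to swap. Touch nothing and point at no other tile: pass at least 10 cm above the others on the way. Finish with the gripper raised at least 10 cm above the tiles.

Things in the scene. Friction and masses are not known exactly. Their poses are not given: they have to be found in the camera images.
- board: plywood setting-out board on the bench, 180 x 430 mm, 12 mm thick, fixed, with a batten 22 mm wide and 14 mm high along its far edge; origin at the centre of its underside, y along its length. Three tiles lie on it side by side along y, 6 mm apart, all with the rose pattern
- tile_chipped: the damaged tile, at any place in the row: rose pattern, its -x, +y corner (near the robot, to the left) broken off, 42 mm along each side, showing bare red-brown clay. 130 mm square, 40 mm high, loose, 0.9 kg, clay below, white glazed face on top; origin at the centre of its underside, so the middle of its face is 40 mm up its z
- chip (a point): middle of the chipped corner, on the surface of the bare clay break, 35 mm above the tile's underside, 14 mm in from each side; z up
- tile_sound_a: whole tile of the row, rose pattern. 130 mm square, 40 mm high, loose, 0.9 kg, clay below, white glazed face on top; origin at the centre of its underside, so the middle of its face is 40 mm up its z
- tile_sound_b: whole tile of the row, rose pattern. 130 mm square, 40 mm high, loose, 0.9 kg, clay below, white glazed face on top; origin at the centre of its underside, so the middle of its face is 40 mm up its z
- spare_rose: spare tile lying on the bench between the robot and the board, with the same pattern as the row: pink lobed frame round a pink rose with green leaves. 130 mm square, 40 mm high, loose, 0.9 kg, clay below, white glazed face on top; origin at the centre of its underside, so the middle of its face is 40 mm up its z
- spare_star: spare tile on the bench with another pattern: blue ring and blue star. 130 mm square, 40 mm high, loose, 0.9 kg, clay below, white glazed face on top; origin at the centre of its underside, so the middle of its face is 40 mm up its z
- spare_sprig: spare tile on the bench with another pattern: dark green lozenge and four-leaved sprig. 130 mm square, 40 mm high, loose, 0.9 kg, clay below, white glazed face on top; origin at the centre of its underside, so the middle of its face is 40 mm up its z
- bowl: dark red plastic bowl, open upward, 136 mm across, 95 mm high, loose, the tallest thing near the tiles; origin at the centre of its underside
- tape: black and orange tape measure, 75 x 50 x 68 mm high, loose; origin at the centre of its underside
- hammer: hammer lying on the bench, 260 mm long along its x (head at +x), 26 mm high, loose; origin under the middle of its length
- pencil: yellow flat carpenter's pencil, about 180 mm long along its y, 14 mm wide, 8 mm high, lying on the bench beside the tiles, on the robot's right, loose; origin at the middle of its underside

How it is judged:
On the way, in this order (a step that is already met when the one before it is completed fails the run):
1. points straight down at the chipped corner for 1.5 s: TCP within 15 mm of the middle of the chip seen from above and 20 to 75 mm above it (fingertips up to about 55 mm above) (horizontal distance between the grasp point and chip below 0.015 m and z of the grasp point in the frame of chip between 0.02 and 0.075 m and (angle between the grasp point's own z axis and vertical below 0.4 rad or angle between the grasp point's own z axis and vertical above 2.74 rad)), for 1.5 s.
2. points straight down at the middle of the matching rose spare for 1.5 s: TCP within 20 mm of its middle seen from above and 20 to 75 mm above its face (horizontal distance between the grasp point and spare_rose below 0.02 m and z of the grasp point in the frame of spare_rose between 0.06 and 0.115 m and (angle between the grasp point's own z axis and vertical below 0.4 rad or angle between the grasp point's own z axis and vertical above 2.74 rad)), for 1.5 s.
At the end, for the whole second after the job is handed in: the chip and then the matching spare have been pointed at; TCP more than 0.13 m above the bench; every tile and loose thing within 5 mm of where it was (height (world z) of the grasp point above 0.13 m and distance of each of tile_chipped, tile_sound_a, tile_sound_b, spare_rose, spare_star, spare_sprig, bowl, tape, hammer, pencil from where it was at the start of the episode below 0.005 m); the robot touches nothing.
It fails at once if the robot touches anything (over 0.3 N) (contact force between any of the fingers, the arm and anything else above 0.3 N).
It fails at once if a tile or a loose thing is moved, lifted or carried by more than 5 mm (distance of any of tile_chipped, tile_sound_a, tile_sound_b, spare_rose, spare_star, spare_sprig, bowl, tape, hammer, pencil from where it was at the start of the episode above 0.005 m).
It fails at once if the gripper points at another tile (TCP within 50 mm of its middle seen from above and less than 80 mm above its face) ((horizontal distance between the grasp point and tile_sound_a below 0.05 m and z of the grasp point in the frame of tile_sound_a below 0.12 m) or (horizontal distance between the grasp point and tile_sound_b below 0.05 m and z of the grasp point in the frame of tile_sound_b below 0.12 m) or (horizontal distance between the grasp point and spare_star below 0.05 m and z of the grasp point in the frame of spare_star below 0.12 m) or (horizontal distance between the grasp point and spare_sprig below 0.05 m and z of the grasp point in the frame of spare_sprig below 0.12 m)).
It also fails if it takes over 48 s, if anything falls off the work surface, if the arm or the gripper's body presses on something with over 40 N, if the wrist force passes 120 N, or if a joint passes its speed limit or range.

## Working session

There is one attempt and no reset: what is moved stays moved. The work goes in short steps, Python scripts to look and compute and a tool call to move; the robot and the scene stay as the last step left them, time stands still between calls to the robot, and variables do not carry over. Pictures are saved under pics/ and viewed, at most 10 in all, crops included, and the job is handed in when it is done.

Besides the shell and the picture viewer there is one more tool, called after ">>>" as a command line: name --argument value ..., lists and objects as JSON in quotes. apply_moves: Moves the arm, as the interface text tells. Its arguments: {"type":"object","properties":{"xyz":{"type":"array","items":{"type":"array","items":{"type":"number","minimum":-1,"maximum":1}}},"rot":{"type":"array","items":{"type":"array","items":{"type":"number","minimum":-1,"maximum":1}}},"hand":{"type":"array","items":{"type":"number"}},"force":{"type":"number"}},"required":["xyz","rot","hand"]}

```bash
mkdir -p pics; cat > h.py <<'E'
import numpy as np, cv2
from scipy.spatial.transform import Rotation as R
def cam(d):
    f=192/np.tan(np.radians(d["fovy"])/2)
    K=np.array([[f,0,d["cx"]],[0,f,d["cy"]],[0,0,1]])
    q=np.array(d["orientation"],float)
    M=q if q.shape==(3,3) else R.from_quat(q[[1,2,3,0]]).as_matrix()
    return K,np.array(d["dist"],float),M,np.array(d["origin"],float)
def ray(d,uv,z):
    K,D,M,o=cam(d)
    p=cv2.undistortPoints(np.array(uv,float).reshape(-1,1,2),K,D).reshape(-1,2)
    v=np.c_[p,np.ones(len(p))]@M.T
    return o+v*((z-o[2])/v[:,2])[:,None]
def proj(d,P):
    K,D,M,o=cam(d)
    return cv2.projectPoints((np.atleast_2d(P)-o)@M,np.zeros(3),np.zeros(3),K,D)[0].reshape(-1,2)
E
python3 - <<'E'
from rig import status,get_image
import cv2,pickle
for n in("top","side"):
    d=get_image(n); pickle.dump(d,open(n+".pkl","wb"))
    cv2.imwrite(f"pics/{n}0.png",cv2.resize(d["pixels"][...,::-1],(800,600),interpolation=cv2.INTER_CUBIC))
    print({k:v for k,v in d.items() if k!="pixels"})
print(status.get_state())
E
```

```text
{'fovy': 47.53765535217649, 'cx': 256.53113583938097, 'cy': 195.4953646877016, 'dist': array([-0.10661661,  0.        ,  0.        ,  0.        ,  0.        ]), 'origin': array([ 0.39499558, -0.01866957,  1.33088091]), 'orientation': array([ 0.05159226, -0.69954736,  0.71146305, -0.04233261])}
{'fovy': 51.362094547560865, 'cx': 256.66760319244423, 'cy': 185.57775763573602, 'dist': array([-0.12196086,  0.        ,  0.        ,  0.        ,  0.        ]), 'origin': array([ 0.22858079, -0.77771237,  0.73215652]), 'orientation': array([-0.42818794,  0.88350234, -0.16569662,  0.09286184])}
{'clock': 0.1, 'qpos': array([ 1.03998679e+00,  2.76505784e-01,  1.50599259e+00, -1.07654331e-05,
        1.36071249e+00, -1.20998354e-01]), 'qd': array([ 0.00078338, -0.00071708, -0.00355849,  0.00143064, -0.00015054,
        0.00052873]), 'effort': array([ 1.23817212e-03, -4.17695689e+01, -2.46406835e+01, -3.08240342e-04,
        5.80003383e-03,  2.13329787e-05]), 'position': array([0.2288836 , 0.52700183, 0.24924656]), 'ee_rot': array([-2.54061528e-04,  2.03473558e-01,  9.79080107e-01, -7.68202035e-04]), 'contact_force': array([-0.64001801, -0.10753019, -0.79612714]), 'moment': array([ 0.04658478,  0.02774095, -0.03092567]), 'gripper_force': 0.0, 'width': 0.08526468153460673}
```

View pics/top0.png

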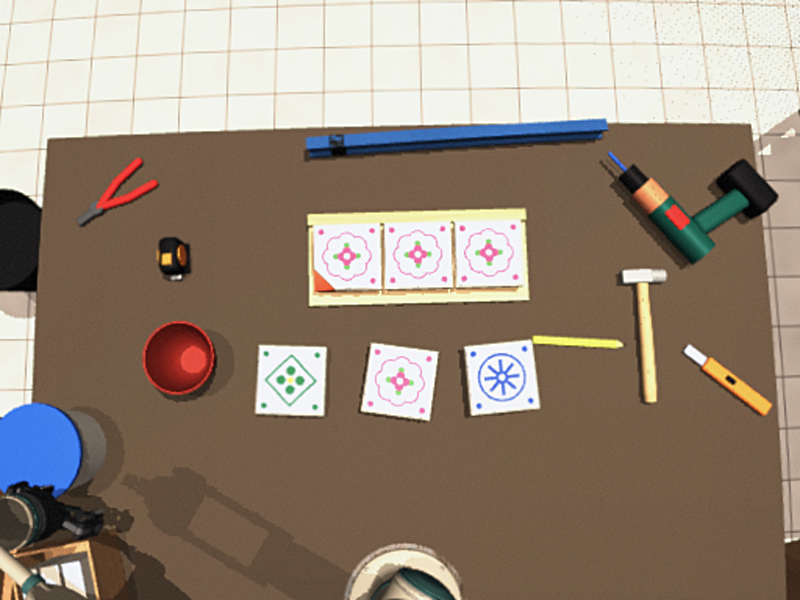

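View pics/side0.png

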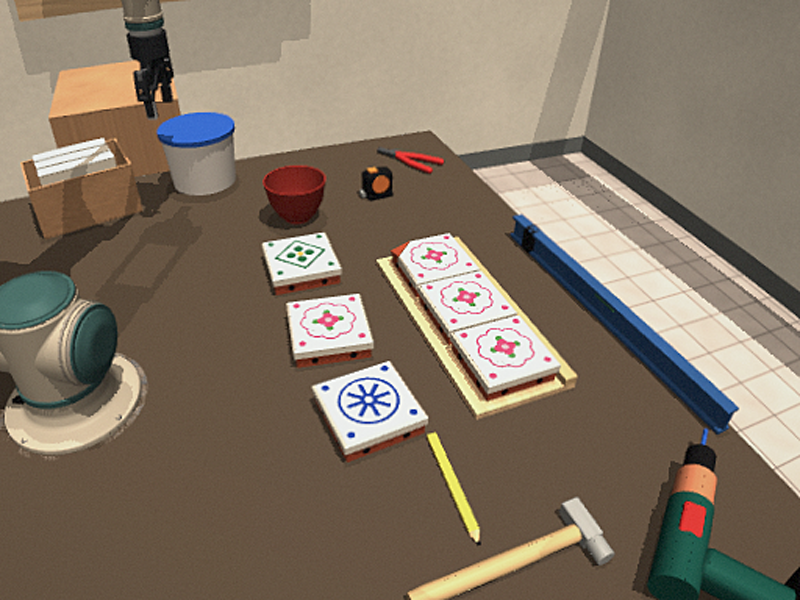

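Top view shows the row with the leftmost tile chipped (red-brown triangle at about (323,282)). The spares, left to right, are sprig (291,381), rose (400,381) and star (502,377). In both views a blue-lidded bucket stands next to the gripper.

```bash
python3 - <<'E'
import pickle,cv2,numpy as np
from h import *
np.set_printoptions(precision=4,suppress=True)
t=pickle.load(open("top.pkl","rb"));s=pickle.load(open("side.pkl","rb"))
c=lambda p:(np.array(p,float)+.5)/1.5625-.5
def tri(a,b): # two-view triangulation
    A=[];B=[]
    for d,uv in((t,a),(s,b)):
        K,D,M,o=cam(d); p=ray(d,c([uv]),0)[0]; v=(p-o)/np.linalg.norm(p-o); P=np.eye(3)-np.outer(v,v); A.append(P);B.append(P@o)
    x=np.linalg.lstsq(np.vstack(A),np.hstack(B),rcond=None)[0]
    return x
for n,a,b in [("rose spare",(400,381),(328,320)),("chip tile mid",(347,256),(435,255)),("bucket lid",(40,450),(196,128)),("bowl far rim",(179,358),(295,178))]:
    print(n,tri(a,b))
for z,lab,seed in [(.04,"rose",(400,381)),(.052,"row",(347,256)),(.04,"sprig",(291,381)),(.04,"star",(502,377))]:
    hsv=cv2.cvtColor(t["pixels"],cv2.COLOR_RGB2HSV)
    g=((hsv[...,2]>185)&(hsv[...,1]<45)).astype(np.uint8)
    u,v=c(seed).astype(int); w=26
    m=np.zeros_like(g); m[v-w:v+w+1,u-w:u+w+1]=g[v-w:v+w+1,u-w:u+w+1]
    n,L,st,_=cv2.connectedComponentsWithStats(m)
    k=1+np.argmax(st[1:,4]); ys,xs=np.where(L==k)
    pts=ray(t,np.c_[xs,ys],z)[:,:2].astype(np.float32)
    r=cv2.minAreaRect(pts); print(lab,r, st[k])
# red-brown chip
for d,seed,nm in((t,(323,282),"top"),(s,(400,251),"side")):
    hsv=cv2.cvtColor(d["pixels"],cv2.COLOR_RGB2HSV)
    u,v=c(seed).astype(int); m=np.zeros(hsv.shape[:2],bool)
    w=14; q=hsv[v-w:v+w,u-w:u+w]; m[v-w:v+w,u-w:u+w]=((q[...,0]<14)&(q[...,1]>130)&(q[...,2]>90))
    ys,xs=np.where(m); p=ray(d,np.c_[xs,ys],.047)
    print(nm,len(xs),p.mean(0),p.min(0),p.max(0))
E
```

```text
rose spare [0.4244 0.0012 0.0432]
chip tile mid [0.6644 0.0983 0.0556]
bucket lid [0.3026 0.6451 0.1455]
bowl far rim [0.4717 0.4043 0.102 ]
rose ((0.4249643385410309, 0.0017423704266548157), (0.12876243889331818, 0.12917017936706543), 81.25184631347656) [ 232  220   48   49 1653]
row ((0.6652378439903259, 0.10070398449897766), (0.13006660342216492, 0.12630538642406464), 89.33322143554688) [ 200  143   44   42 1455]
sprig ((0.42978280782699585, 0.2086632400751114), (0.12944811582565308, 0.12970088422298431), 87.72251892089844) [ 164  221   45   45 1618]
star ((0.42897459864616394, -0.19104233384132385), (0.1298169493675232, 0.12893106043338776), 4.655092239379883) [ 297  218   48   48 1103]
top 96 [0.6126 0.1507 0.047 ] [0.5982 0.1264 0.047 ] [0.638  0.1625 0.047 ]
side 51 [0.6119 0.1499 0.047 ] [0.5836 0.0974 0.047 ] [0.6407 0.1724 0.047 ]
```

>>> apply_moves --xyz '[[-0.167,-0.064,0],[-0.167,-0.064,0],[-0.167,-0.064,0],[-0.167,-0.064,0],[-0.167,-0.064,0],[-0.167,-0.064,0],[-0.167,-0.064,0],[-0.167,-0.064,0]]' --rot '[[0,0,0],[0,0,0],[0,0,0],[0,0,0],[0,0,0],[0,0,0],[0,0,0],[0,0,0]]' --hand '[-1,-1,-1,-1,-1,-1,-1,-1]'

```text
clock: 1.1
position: [0.5364, 0.2254, 0.2496]
ee_rot: [-0.0, 0.204, 0.979, -0.0]
contact_force: [0.0, -0.2, 0.2]
width: 0.0002
gripper_force: 0.0
```

>>> apply_moves --xyz '[[-0.167,-0.064,0],[-0.167,-0.064,0],[0,0,0],[0,0,0]]' --rot '[[0,0,0],[0,0,0],[0,0,0],[0,0,0]]' --hand '[-1,-1,-1,-1]'

```text
clock: 1.6
position: [0.6115, 0.1518, 0.2493]
ee_rot: [-0.001, 0.204, 0.979, 0.0]
contact_force: [-0.6, 0.4, 1.1]
width: -0.0002
gripper_force: 0.0
```

>>> apply_moves --xyz '[[-0.009,-0.003,0.1],[0,0,0.14],[0,0,0.12],[0,0,0.08],[0,0,0.05],[0,0,0.03],[0,0,0],[0,0,0]]' --rot '[[0,0,0],[0,0,0],[0,0,0],[0,0,0],[0,0,0],[0,0,0],[0,0,0],[0,0,0]]' --hand '[-1,-1,-1,-1,-1,-1,-1,-1]'

```text
clock: 2.6
position: [0.6149, 0.15, 0.095]
ee_rot: [0.001, 0.203, 0.979, 0.0]
contact_force: [-0.3, -0.2, 0.5]
width: 0.0
gripper_force: 0.0
```

```bash
python3 - <<'E'
from rig import status,get_image
import cv2,numpy as np
from h import *
d=get_image("side"); st=status.get_state(); p=st["position"]
u=proj(d,[p,p-[0,0,.019],[.613,.150,.047]]); print(p,u)
a=d["pixels"][100:250,180:380,::-1]; b=get_image("top")["pixels"][100:250,150:350,::-1]
cv2.imwrite("pics/c1.png",cv2.resize(np.hstack([a,b]),(800,300),interpolation=cv2.INTER_CUBIC))
E
```

```text
[0.61493673 0.14996243 0.09506585] [[256.31644609 146.06024377]
 [256.17912831 151.42624426]
 [255.37800093 159.5594558 ]]
```

View pics/c1.png

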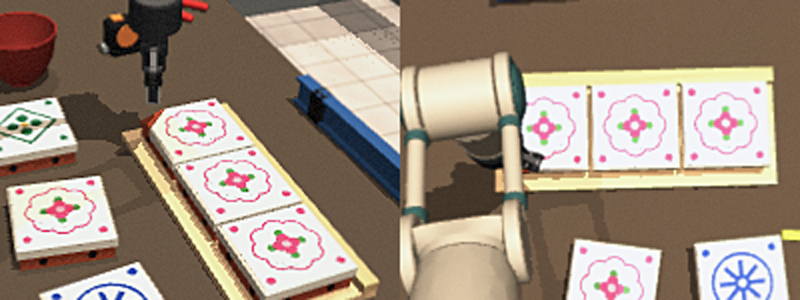

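The crop shows the closed fingertips just above the chipped corner, at about (153,100) with the chip at (153,120), and touching nothing. I'll hold here for two seconds, then go up.

>>> apply_moves --xyz '[[0,0,0],[0,0,0],[0,0,0],[0,0,0],[0,0,0],[0,0,0],[0,0,0],[0,0,0]]' --rot '[[0,0,0],[0,0,0],[0,0,0],[0,0,0],[0,0,0],[0,0,0],[0,0,0],[0,0,0]]' --hand '[-1,-1,-1,-1,-1,-1,-1,-1]'

```text
clock: 3.7
position: [0.6143, 0.1498, 0.094]
ee_rot: [0.0, 0.203, 0.979, 0.0]
contact_force: [0.8, 0.3, 0.4]
width: 0.0
gripper_force: 0.0
```

>>> apply_moves --xyz '[[0,0,0],[0,0,0],[0,0,0],[0,0,0],[0,0,0],[0,0,0],[0,0,0],[0,0,0]]' --rot '[[0,0,0],[0,0,0],[0,0,0],[0,0,0],[0,0,0],[0,0,0],[0,0,0],[0,0,0]]' --hand '[-1,-1,-1,-1,-1,-1,-1,-1]'

```text
clock: 4.7
position: [0.6143, 0.1498, 0.094]
ee_rot: [0.0, 0.203, 0.979, 0.0]
contact_force: [-0.0, -0.7, -0.5]
width: 0.0001
gripper_force: 0.0
```

>>> apply_moves --xyz '[[0,0,-0.08],[0,0,-0.14],[0,0,-0.14],[0,0,-0.1],[0,0,-0.06],[0,0,0]]' --rot '[[0,0,0],[0,0,0],[0,0,0],[0,0,0],[0,0,0],[0,0,0]]' --hand '[-1,-1,-1,-1,-1,-1]'

```text
clock: 5.45
position: [0.6151, 0.1499, 0.2517]
ee_rot: [0.002, 0.203, 0.979, 0.001]
contact_force: [-0.4, 0.1, 0.1]
width: -0.0
gripper_force: 0.0
```

>>> apply_moves --xyz '[[0.035,-0.065,0],[0.062,-0.115,0],[0.075,-0.14,0],[0.075,-0.14,0],[0.062,-0.115,0],[0.045,-0.08,0],[0.027,-0.05,0],[0,0,0]]' --rot '[[0,0,0],[0,0,0],[0,0,0],[0,0,0],[0,0,0],[0,0,0],[0,0,0],[0,0,0]]' --hand '[-1,-1,-1,-1,-1,-1,-1,-1]'

```text
clock: 6.45
position: [0.4245, 0.0011, 0.2496]
ee_rot: [-0.0, 0.204, 0.979, 0.0]
contact_force: [-0.1, 1.4, -0.8]
width: 0.0001
gripper_force: 0.0
```

>>> apply_moves --xyz '[[0,0,0],[0,0,0.1],[0,0,0.14],[0,0,0.12],[0,0,0.1],[0,0,0.06],[0,0,0.02],[0,0,0]]' --rot '[[0,0,0],[0,0,0],[0,0,0],[0,0,0],[0,0,0],[0,0,0],[0,0,0],[0,0,0]]' --hand '[-1,-1,-1,-1,-1,-1,-1,-1]'

```text
clock: 7.45
position: [0.4258, 0.0016, 0.0879]
ee_rot: [-0.0, 0.203, 0.979, 0.0]
contact_force: [0.3, -0.3, 0.2]
width: 0.0001
gripper_force: 0.0
```

```bash
python3 - <<'E'
from rig import status,get_image
import cv2
d=get_image("side"); print(status.get_state()["position"])
cv2.imwrite("pics/c2.png",cv2.resize(d["pixels"][100:300,120:380,::-1],(780,600),interpolation=cv2.INTER_CUBIC))
E
```

```text
[0.42603446 0.00151362 0.08832953]
```

View pics/c2.png

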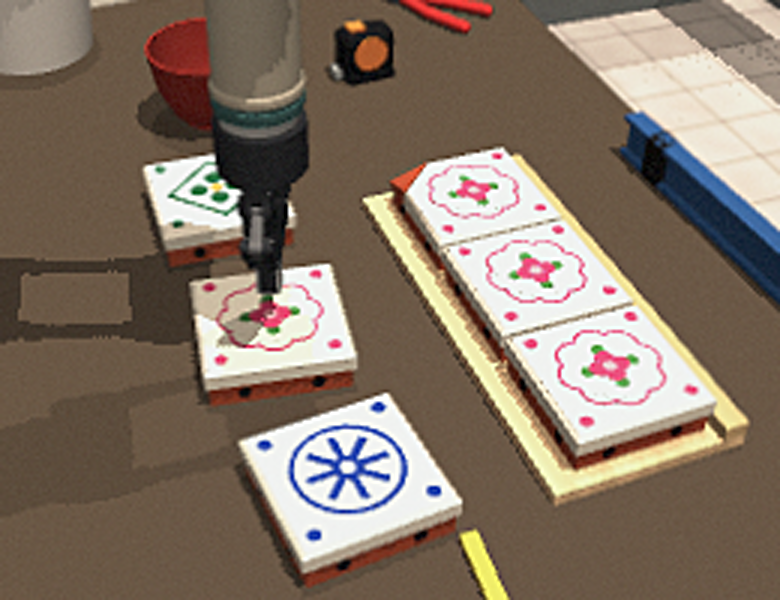

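The fingertips, at about (270,290), are right above the middle of the rose spare at (270,315). Everything else is where it was. Hold, then rise.

>>> apply_moves --xyz '[[0,0,0],[0,0,0],[0,0,0],[0,0,0],[0,0,0],[0,0,0],[0,0,0],[0,0,0]]' --rot '[[0,0,0],[0,0,0],[0,0,0],[0,0,0],[0,0,0],[0,0,0],[0,0,0],[0,0,0]]' --hand '[-1,-1,-1,-1,-1,-1,-1,-1]'

```text
clock: 8.5
position: [0.4252, 0.0014, 0.088]
ee_rot: [-0.0, 0.203, 0.979, 0.0]
contact_force: [0.4, -0.5, -0.2]
width: -0.0001
gripper_force: 0.0
```

>>> apply_moves --xyz '[[0,0,0],[0,0,0],[0,0,0],[0,0,0],[0,0,0],[0,0,0],[0,0,0],[0,0,0]]' --rot '[[0,0,0],[0,0,0],[0,0,0],[0,0,0],[0,0,0],[0,0,0],[0,0,0],[0,0,0]]' --hand '[-1,-1,-1,-1,-1,-1,-1,-1]'

```text
clock: 9.5
position: [0.4252, 0.0014, 0.088]
ee_rot: [0.0, 0.203, 0.979, 0.0]
contact_force: [0.3, 1.1, 0.3]
width: -0.0002
gripper_force: 0.0
```

>>> apply_moves --xyz '[[0,0,-0.08],[0,0,-0.14],[0,0,-0.14],[0,0,-0.12],[0,0,-0.08],[0,0,-0.03],[0,0,0],[0,0,0]]' --rot '[[0,0,0],[0,0,0],[0,0,0],[0,0,0],[0,0,0],[0,0,0],[0,0,0],[0,0,0]]' --hand '[-1,-1,-1,-1,-1,-1,-1,-1]'

```text
clock: 10.5
position: [0.4244, 0.0015, 0.2638]
ee_rot: [-0.001, 0.203, 0.979, -0.0]
contact_force: [-0.0, 0.4, 0.4]
width: 0.0
gripper_force: 0.0
```

```bash
python3 - <<'E'
from rig import status,job
p=status.get_state()["position"]; print(p)
if p[2]>.2: print(job.sign_off())
E
```

```text
[0.42441348 0.00148362 0.26377018]
the job is handed in; nothing more can be done
None
```

I pointed at the chipped corner and then the middle of the rose spare, holding each for about two seconds; the gripper ended raised with the TCP at 0.26 m, I saw no sign of contact, and the job is handed in (no verdict was returned).

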